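Put the closed paints back into the well caddy

TASK

Clear up the modelling bench: put the four closed paint containers back into the wooden caddy, each standing upright in the well made for it, the squat jar in the largest round well, the round bottle in the middle-sized one, the slim dropper bottle in the smallest and the square bottle in the square well, all fully down on the well floors. Leave the two open pots (the lidless jar and the mixing cup) standing where they are on the bench.

Things in the scene. Friction and masses are not known exactly. Their poses are not given: they have to be found in the camera images.
- jar: squat round paint jar, closed: white plastic, 56 mm diameter, 62 mm tall in all, its flat grey lid (top 18 mm) as wide as the jar. About 110 g. Stands loose on the bench. Origin: centre of its underside, z up along its axis.
- bottle: round thinner bottle, closed: white plastic, 40 mm diameter up to 54 mm height, then a shoulder and a round grey cap 24 mm in diameter; 80 mm tall in all. About 80 g. Stands loose on the bench. Origin: centre of its underside, z up along its axis.
- dropper: slim round dropper bottle, closed: white plastic, 24 mm diameter up to 52 mm height, then a pointed grey nozzle; 80 mm tall in all. About 35 g. Stands loose on the bench. Origin: centre of its underside, z up along its axis.
- square_bottle: square bottle, closed: white plastic, 40 x 40 mm in plan up to 50 mm height, then a round grey cap 22 mm in diameter; 62 mm tall in all. About 80 g. Stands loose on the bench. Origin: centre of its underside, z up along its axis. x and y are square to its faces.
- open_jar: look-alike: empty white plastic jar without lid, open at the top so that one sees into it, 56 mm diameter, 50 mm tall, wall 3 mm. Stays where it is. Stands loose on the bench. Origin: centre of its underside, z up along its axis.
- open_cup: look-alike: empty white plastic mixing cup, straight, open at the top, 40 mm diameter, 55 mm tall, wall 3 mm. Stays where it is. Stands loose on the bench. Origin: centre of its underside, z up along its axis.
- well_large: largest round well of the caddy: fixed light-wood block 99 x 99 x 18 mm with a round well 72 mm in diameter, 14 mm deep, floor lined dark. Four such blocks lie 2 x 2, 100 mm apart, in a plywood caddy tray (216 mm square, rim 14 mm high); which quarter varies. Origin: centre of the block's underside, on the well's axis, 4 mm above the bench; x, y along the block's edges; well floor at z = 4, mouth at z = 18 mm.
- well_medium: middle-sized round well of the caddy: fixed light-wood block 99 x 99 x 18 mm with a round well 56 mm in diameter, 14 mm deep, floor lined dark. Four such blocks lie 2 x 2, 100 mm apart, in a plywood caddy tray (216 mm square, rim 14 mm high); which quarter varies. Origin: centre of the block's underside, on the well's axis, 4 mm above the bench; x, y along the block's edges; well floor at z = 4, mouth at z = 18 mm.
- well_small: smallest round well of the caddy: fixed light-wood block 99 x 99 x 18 mm with a round well 40 mm in diameter, 14 mm deep, floor lined dark. Four such blocks lie 2 x 2, 100 mm apart, in a plywood caddy tray (216 mm square, rim 14 mm high); which quarter varies. Origin: centre of the block's underside, on the well's axis, 4 mm above the bench; x, y along the block's edges; well floor at z = 4, mouth at z = 18 mm.
- well_square: square well of the caddy: fixed light-wood block 99 x 99 x 18 mm with a square well 56 x 56 mm, sides parallel to its edges, 14 mm deep, floor lined dark. Four such blocks lie 2 x 2, 100 mm apart, in a plywood caddy tray (216 mm square, rim 14 mm high); which quarter varies. Origin: centre of the block's underside, on the well's axis, 4 mm above the bench; x, y along the block's edges; well floor at z = 4, mouth at z = 18 mm.
Mind the look-alikes: they are no part of the job. What is shaped like the dropper but red or yellow is not meant. What is shaped like the well_square but turquoise is not meant.

How it is judged (in metres and radians):
At the end, for the whole second after the job is handed in: Each closed container stands in its own well: axis within 13 mm of the well's centre, underside within 4 mm of the well floor, tilted less than 0.1 rad, at rest and released; both open pots stand upright (within 0.1 rad) within 40 mm of where they were (horizontal distance between jar and well_large below 0.013 m and z of jar in the frame of well_large between 0 and 0.008 m and angle between each of jar, bottle, dropper, square_bottle, open_jar, open_cup's own z axis and vertical below 0.1 rad and linear speed of each of jar, bottle, dropper, square_bottle below 0.02 m/s and horizontal distance between bottle and well_medium below 0.013 m and z of bottle in the frame of well_medium between 0 and 0.008 m and horizontal distance between dropper and well_small below 0.013 m and z of dropper in the frame of well_small between 0 and 0.008 m and horizontal distance between square_bottle and well_square below 0.013 m and z of square_bottle in the frame of well_square between 0 and 0.008 m and distance of each of open_jar, open_cup from where it was at the start of the episode below 0.04 m); the robot touches nothing.
It fails at once if the open jar is pushed or carried more than 40 mm from its place, or tipped over (distance of open_jar from where it was at the start of the episode above 0.04 m or angle between open_jar's own z axis and vertical above 0.6 rad).
It fails at once if the open cup is pushed or carried more than 40 mm from its place, or tipped over (distance of open_cup from where it was at the start of the episode above 0.04 m or angle between open_cup's own z axis and vertical above 0.6 rad).
It also fails if it takes over 115 s, if anything falls off the work surface, if the arm or the gripper's body presses on something with over 40 N, if the wrist force passes 120 N, or if a joint passes its speed limit or range.

ROBOT

A 7-joint arm with a two-finger parallel gripper is mounted at the origin on the work surface. World frame = base frame: x ahead of the robot, y to its left, z up, the work surface at z = 0. Lengths are in m, angles in degrees, forces in N, time in s.
With the tool pointing down it reaches from about 0.425 to 0.875 m from the base axis. Payload 4.7 kg.
Tool frame: the origin (TCP) lies midway between the tips of the shut fingers; the grasp point (between the pads) lies 19 mm behind it; z points along the fingers, y is the line along which they close (so a half turn about z gives the same grasp; the last joint's range is limited). The gripper opens to 87 mm and grips with 3 to 60 N. Pads are 19 mm wide; open, the fingers measure 117 mm over their backs; the gripper's body (75 mm by 190 mm) begins 51 mm behind the grasp point.
Start: joints at [73.001, 18.392, -4.016, 83.108, 1.295, 78.541, -3.26], TCP at [0.199, -0.619, 0.223] pointing down, gripper open.
Joint ranges: [-163.93, 163.93], [-17.29, 119.83], [-79.2, 71.16], [3.27, 140.29], [-89.18, 269.18], [5.43, 117.66], [-154.24, 154.24]. Speed limits (degrees/s): [147.25, 147.25, 180, 180, 180, 180, 180].

INTERFACE

Orientations are given as [roll, pitch, yaw] about the fixed x, y, z axes, in that order (R = Rz(yaw) Ry(pitch) Rx(roll)).
In Python, from cell import env, viewer, boxes_of, masks_of gives the robot as it stands. The module is installed in compiled form; this text tells all that it offers.
- The arm moves only by the tool apply_moves, never from a script. Its argument "moves" is a list of rows, each a list of 7 numbers: the shift along the tool's x, y, z scaled (see below), then the turn, a rotation vector about the tool's x, y, z scaled (see below), then the opening, from 0 (shut) to 1 (fully open). A call has 1 to 20 rows; each row is the pose to reach, as a shift and turn from the pose commanded when the call began, along the tool's axes at that moment; what a row does not reach only later rows make up. The controller multiplies each number of a shift by 0.2 m and each number of a turn by 1.5 rad. A row lasts 1/10 s, in which the tool goes at most 50 mm and 8.59 degrees, less where a joint would pass 70% of its speed; a pose out of reach is approached as far as the arm can. A call with a number of a shift or a turn outside -1 to 1 is refused whole. A call with a gripper value outside its range is refused whole. The fingers move at their own pace and stop on an object; "grip_force" is the grip in N (left out, the last holds). Time passes only in rows, so rows that repeat a pose let the fingers close. It gives the time, the measured TCP pose, the force, the opening and the grip force at its end, in the units of the state.
- env.get_obs(): the state, without advancing time (a new reading comes with each control period).
- viewer.read_camera(name): name is "scene" or "top"; returns the picture (480x640x3 uint8, red, green, blue); there is no depth.
- viewer.get_calibration(name): a dict with "fov_y" (degrees; the focal length in pixels is half the picture's height over the tangent of half this angle, whatever the lens; pixels are square), "cx", "cy" (the principal point, pixels), "k1" (the pictures are not rectified: a ray, as slopes to the right and down, at radius r is drawn at 1 + k1 r^2 times it, then the intrinsics apply), "position" and "orientation" of the camera in the world. Camera axes: x right, y up, looking along -z (the intrinsics and any distortion apply to the point x, -y, -z); pixel columns grow to the right and rows downward; lengths in m; the calibration is good to about 2 mm. A picture is of the moment at which its call begins. get_calibration takes no time and is no camera call.
- env.sign_off(): hands the job in; it is judged then, once.
Trained networks look in the newest picture that a camera, given by its name, has taken for a name from the list of things; names that differ only in an ending like _2 or _b are one class to them, and where a whole thing is asked for, a point or a joint stands for the part that bears it (a point fixed in the world has none). Each returns a list of dicts, best first, with "conf" (0 to 1); they miss things now and then, are a little off and sometimes report something else, mostly with a low value. They report only what shows in the picture. A call takes as long as a camera call. They do not tell look-alikes from the thing itself.
- boxes_of(camera, target): "location" ([column, row] in pixels, amid what is visible of it).
- masks_of(camera, target): "pixels" (480x640 bool, what is visible of it) and "location" ([column, row] in pixels, amid what is visible of it).
The state is a dict: "time_s": time; "qpos": joint angles; "joint_velocities": joint speeds; "effort": joint torques, N m; "tool_pos": TCP position; "tool_rot": TCP orientation; "force": force on the tool from outside, world axes, zero at the start; "wrist_torque": the same for the moment, N m; "grip_width": finger opening in m; "grasp_force": force on a finger pad.
Only numpy, scipy, OpenCV 4.12 (cv2) and the standard library are available. Lean on these libraries where they do the work, as an engineer would, in place of code of your own. Each camera call takes 0.05 s, during which the arm holds its last target. There are 200 camera calls.

## Working session

There is one attempt and no reset: what is moved stays moved. The work goes in short steps, Python scripts to look and compute and a tool call to move; the robot and the scene stay as the last step left them, time stands still between calls to the robot, and variables do not carry over. Pictures are saved under pics/ and viewed, at most 14 in all, crops included, and the job is handed in when it is done.

Besides the shell and the picture viewer there is one more tool, called after ">>>" as name(argument=value, ...), one argument or row to a line, values as JSON. apply_moves: Moves the arm, as the interface text tells. Shifts and turns lie within -1 to 1; 1 stands for 0.2 m of shift or 1.5 rad of turn. Its arguments: {"type":"object","properties":{"moves":{"type":"array","items":{"type":"array","items":{"type":"number","minimum":-1,"maximum":1}}},"grip_force":{"type":"number"}},"required":["moves"]}

```bash
mkdir -p pics; python3 - <<'E'
from cell import env, viewer
import cv2
o=env.get_obs(); print(o)
for n in ("scene","top"):
    im=viewer.read_camera(n); cv2.imwrite(f"pics/{n}0.png",im[:,:,::-1]); print(viewer.get_calibration(n))
E
```

```text
{'time_s': 0.0, 'qpos': array([73.00160174, 18.43968452, -4.01688161, 83.17585802,  1.29502263,
       78.54048589, -3.25892513]), 'joint_velocities': array([-0.0581275 ,  0.02662388, -0.0306869 ,  0.04064846,  0.00951485,
        0.07832561,  0.01778652]), 'effort': array([ 1.28412787e-03, -4.91285992e+01, -4.02976535e-01, -3.12528956e+01,
       -6.39348174e-02,  4.37695370e-02,  1.80267848e-04]), 'tool_pos': array([ 0.19856313, -0.61833929,  0.22144624]), 'tool_rot': array([-1.79889223e+02,  5.38039590e-03,  1.78105349e+01]), 'force': array([-0.44267757,  0.4398345 , -0.6400177 ]), 'wrist_torque': array([ 0.02253155, -0.04036598, -0.01927899]), 'grasp_force': 0.0, 'grip_width': 0.08702050538098105}
{'fov_y': 57.02358671698659, 'cx': 317.59221288267554, 'cy': 236.867702715045, 'k1': 0.023933520541970038, 'position': array([1.30670983, 0.00809898, 0.58208986]), 'orientation': array([55.86418361,  0.29395665, 91.14902782])}
{'fov_y': 57.57767444453149, 'cx': 315.64274741390943, 'cy': 237.74579453255384, 'k1': -0.08009759030283632, 'position': array([0.37516214, 0.00806692, 1.00528714]), 'orientation': array([  5.95049594,  -1.09089642, -91.40077352])}
```

View pics/scene0.png

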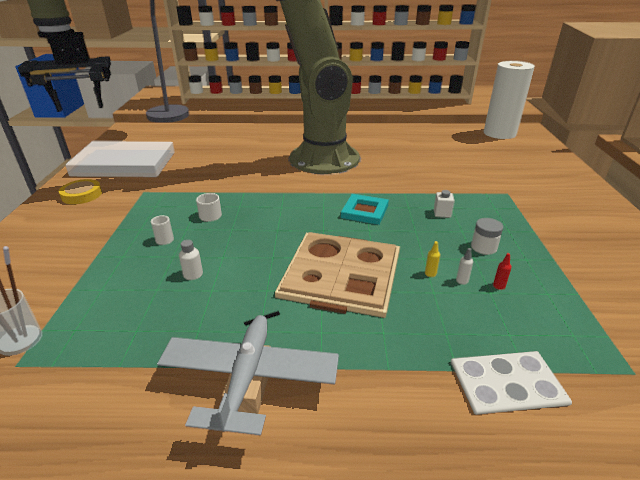

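View pics/top0.png

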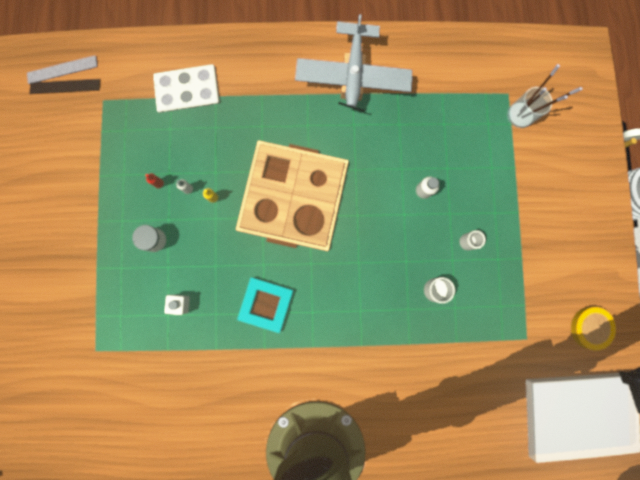

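Candidates (scene pixels): jar is the grey-lidded one at (487,237), not the open jar at (208,207). Bottle is the capped one at (190,261), not the cup at (162,230). Dropper is the white one at (465,268), not the yellow (433,260) or red (503,272). Square bottle is at (444,205). The square well is in the caddy at (362,286), not the turquoise frame at (365,208).

```bash
cat > h.py <<'E'
import numpy as np, cv2
from scipy.spatial.transform import Rotation as R
from scipy.optimize import least_squares
from cell import env, viewer, boxes_of, masks_of
CAL={n:viewer.get_calibration(n) for n in ("scene","top")}
def proj(n,P):
    c=CAL[n]; M=R.from_euler('xyz',c['orientation'],degrees=True).as_matrix()
    q=(np.atleast_2d(P)-c['position'])@M; f=240/np.tan(np.radians(c['fov_y'])/2)
    s=np.c_[q[:,0],-q[:,1]]/-q[:,2:]; s=s*(1+c['k1']*(s**2).sum(1,keepdims=True))
    return s*f+[c['cx'],c['cy']]
def ground(n,uv,z):
    s=least_squares(lambda p:proj(n,[p[0],p[1],z])[0]-uv,[0.6,0]); return s.x
a=np.linspace(0,2*np.pi,60,endpoint=False)
def ring(r,z): return np.c_[r*np.cos(a),r*np.sin(a),0*a+z]
def sq(w,z,yaw=0):
    t=np.radians(yaw)+np.pi/4+np.arange(4)*np.pi/2; r=w/2*2**.5
    return np.c_[r*np.cos(t),r*np.sin(t),0*t+z]
PARTS={'jar':[[ring(.028,0),ring(.028,.062)]],
 'bottle':[[ring(.02,0),ring(.02,.054)],[ring(.02,.054),ring(.012,.062)],[ring(.012,.06),ring(.012,.08)]],
 'dropper':[[ring(.012,0),ring(.012,.052)],[ring(.009,.052),ring(.002,.08)]],
 'square_bottle':[[sq(.04,0),sq(.04,.05)],[ring(.011,.05),ring(.011,.062)]],
 'open_jar':[[ring(.028,0),ring(.028,.05)]],'open_cup':[[ring(.02,0),ring(.02,.055)]]}
def sil(n,parts,p,s=8):
    im=np.zeros((480*2,640*2),np.uint8)
    for q in parts:
        u=proj(n,np.vstack(q)+p)*2
        cv2.fillConvexPoly(im,cv2.convexHull(np.round(u*16).astype(np.int32)),255,shift=4)
    m=cv2.moments(im,True); return np.array([m['m10'],m['m01']])/m['m00']/2, m['m00']/4
def cen(m):
    v,u=np.nonzero(m); return np.array([u.mean(),v.mean()])
E
python3 - <<'E'
from h import *
for n in CAL: viewer.read_camera(n)
for t in list(PARTS)+['well_large','well_medium','well_small','well_square']:
    for n in CAL:
        for d in masks_of(n,t)[:3]:
            c=cen(d['pixels'])
            print(t,n,round(d['conf'],2),c.round(1),d['pixels'].sum(), ground(n,c,0.03).round(3))
E
```

```text
jar scene 0.95 [486.9 235.3] 893 [0.482 0.365]
jar top 0.77 [148.8 238. ] 717 [0.484 0.363]
bottle scene 0.88 [189.9 260.1] 719 [ 0.582 -0.273]
bottle scene 0.29 [324.1 247.7] 1227 [0.534 0.004]
bottle top 0.54 [426.8 187.1] 346 [ 0.588 -0.271]
dropper scene 0.82 [502.2 273.3] 383 [0.616 0.355]
dropper scene 0.79 [464.6 268. ] 424 [0.6   0.286]
dropper scene 0.58 [432.1 260.4] 361 [0.576 0.226]
dropper top 0.55 [184.1 186.4] 144 [0.601 0.284]
dropper top 0.55 [154.3 180.4] 191 [0.617 0.353]
square_bottle scene 0.84 [442.8 203.4] 470 [0.34  0.298]
square_bottle top 0.65 [176.5 304.6] 397 [0.334 0.299]
open_jar scene 0.92 [208.8 206.2] 614 [ 0.36  -0.284]
open_cup scene 0.97 [162.2 229. ] 475 [ 0.465 -0.367]
open_cup scene 0.73 [190.2 260.8] 714 [ 0.584 -0.272]
open_cup top 0.9 [472.  239.9] 358 [ 0.463 -0.37 ]
well_large scene 0.7 [323.5 247.8] 1278 [0.534 0.003]
well_large top 0.97 [308.2 220.1] 1954 [0.517 0.003]
well_medium scene 0.62 [368.9 254.8] 1378 [0.558 0.098]
well_medium scene 0.53 [323.8 247.9] 1155 [0.534 0.003]
well_medium top 0.69 [265.5 209.8] 1842 [0.542 0.099]
well_small scene 0.6 [310.8 278.1] 1796 [ 0.636 -0.021]
well_small top 0.71 [265.5 210. ] 1994 [0.542 0.099]
well_square scene 0.93 [364.4 208.6] 1140 [0.367 0.101]
well_square scene 0.88 [360.1 285.7] 1851 [0.658 0.073]
well_square top 0.75 [275.5 168.8] 1818 [0.637 0.075]
well_square top 0.58 [264.7 305. ] 2102 [0.329 0.103]
well_square top 0.49 [308.1 219.4] 1922 [0.518 0.003]
```

```bash
cat > fit.py <<'E'
from h import *
for n in CAL: viewer.read_camera(n)
ex=dict(jar=(.483,.364),bottle=(.585,-.272),dropper=(.6,.285),square_bottle=(.337,.298),open_jar=(.36,-.284),open_cup=(.464,-.369))
def near(t,n,xy):
    l=[d for d in masks_of(n,t) if np.hypot(*(ground(n,cen(d['pixels']),.03)-xy))<.03]
    return l[0]['pixels'] if l else None
for t,xy in ex.items():
    obs={n:near(t,n,xy) for n in CAL}; obs={n:m for n,m in obs.items() if m is not None}
    for S in [list(obs)]+[[n] for n in obs]:
        r=least_squares(lambda p:np.concatenate([sil(n,PARTS[t],[p[0],p[1],0])[0]-cen(obs[n]) for n in S]),xy,diff_step=5e-3)
        print(t,S,r.x.round(4),'res',r.fun.round(1),[(int(obs[n].sum()),int(sil(n,PARTS[t],[*r.x,0])[1])) for n in S])
    if t=='square_bottle':
        for n in obs:
            c=cv2.findContours(obs[n].astype(np.uint8),0,1)[0]; c=max(c,key=cv2.contourArea)[:,0].astype(float)
        M=obs['top']
        q=cv2.boxPoints(cv2.minAreaRect(c.astype(np.float32))); g=np.array([ground('top',p,.045) for p in q])
        e=np.diff(g,axis=0); print('sq yaw',np.degrees(np.arctan2(e[:,1],e[:,0]))%90, np.hypot(*e.T))
# caddy: block centres on the top surface z=.022
g={}
for t,xy in dict(well_large=(.52,.003),well_medium=(.545,.099),well_small=(.62,-.02),well_square=(.64,.075)).items():
    for n in CAL:
        for d in masks_of(n,t):
            p=ground(n,cen(d['pixels']),.022)
            if np.hypot(*(p-xy))<.03: print(t,n,p.round(4)); break
im=viewer.read_camera('top'); cv2.imwrite('pics/c1.png',cv2.resize(im[130:260,225:360,::-1],None,fx=4,fy=4,interpolation=2))
im=viewer.read_camera('top'); cv2.imwrite('pics/c2.png',cv2.resize(im[155:325,125:225,::-1],None,fx=3.5,fy=3.5,interpolation=2))
E
python3 fit.py
```

```text
jar ['scene', 'top'] [0.4835 0.3628] res [-0.4  0.1 -0.4 -0.1] [(889, 957), (721, 753)]
jar ['scene'] [0.4831 0.3639] res [0. 0.] [(889, 956)]
jar ['top'] [0.4833 0.3617] res [-0. -0.] [(721, 751)]
bottle ['scene', 'top'] [ 0.5877 -0.2714] res [-0.9  0.  -0.9  0.4] [(684, 746), (325, 391)]
bottle ['scene'] [ 0.5877 -0.2694] res [ 0. -0.] [(684, 745)]
bottle ['top'] [ 0.5886 -0.2734] res [ 0. -0.] [(325, 391)]
dropper ['scene', 'top'] [0.6006 0.285 ] res [-0.1  0.3 -0.1  0.2] [(449, 401), (166, 179)]
dropper ['scene'] [0.5994 0.2854] res [-0. -0.] [(449, 399)]
dropper ['top'] [0.6012 0.2848] res [ 0. -0.] [(166, 180)]
square_bottle ['scene', 'top'] [0.3345 0.3001] res [-0.1  0.6  0.1  0.3] [(512, 527), (418, 480)]
square_bottle ['scene'] [0.3309 0.3013] res [ 0. -0.] [(512, 532)]
square_bottle ['top'] [0.3352 0.3001] res [0.1 0. ] [(418, 481)]
sq yaw [88.96398838 89.91497587 89.0440562 ] [0.05089787 0.03905858 0.05073692]
open_jar ['scene', 'top'] [ 0.3525 -0.2872] res [-0.1 -0.1 -0.1  0. ] [(565, 623), (661, 661)]
open_jar ['scene'] [ 0.3529 -0.2867] res [ 0. -0.] [(565, 625)]
open_j
[... 311 characters left out ...]
ion(
        fun_wrapped,
    ...<6 lines>...
        workers=workers
    )
    self._update_fun()
    ~~~~~~~~~~~~~~~~^^
    self.f = self.fun_wrapped(xp_copy(self.x))
             ~~~~~~~~~~~~~~~~^^^^^^^^^^^^^^^^^
    return np.atleast_1d(self.fun(x))
                         ~~~~~~~~^^^
    return self.f(x, *self.args, **self.kwargs)
           ~~~~~~^^^^^^^^^^^^^^^^^^^^^^^^^^^^^^
  File "fit.py", line 10, in <lambda>
    r=least_squares(lambda p:np.concatenate([sil(n,PARTS[t],[p[0],p[1],0])[0]-cen(obs[n]) for n in S]),xy,diff_step=5e-3)
                             ~~~~~~~~~~~~~~^^^^^^^^^^^^^^^^^^^^^^^^^^^^^^^^^^^^^^^^^^^^^^^^^^^^^^^^^^^
ValueError: need at least one array to concatenate
```

```bash
sed -n '/^# caddy/,$p' fit.py > b.py; (echo 'from h import *
for n in CAL: viewer.read_camera(n)'; cat b.py; cat <<'E'
hsv=cv2.cvtColor(im,cv2.COLOR_RGB2HSV); g=(hsv[:,:,0]>45)&(hsv[:,:,0]<90)&(hsv[:,:,1]>90)
m=(~g).astype(np.uint8); m[:, :228]=0; m[:,358:]=0; m[:135]=0; m[257:]=0
n,l,s,c=cv2.connectedComponentsWithStats(m); k=1+s[1:,4].argmax()
mm=cv2.morphologyEx((l==k).astype(np.uint8),cv2.MORPH_OPEN,np.ones((15,15)))
cc=max(cv2.findContours(mm,0,1)[0],key=cv2.contourArea)
q=np.array([ground('top',p,.016) for p in cv2.boxPoints(cv2.minAreaRect(cc))]); e=np.diff(q,axis=0)
print('caddy',q.mean(0).round(4),np.hypot(*e.T).round(3),np.degrees(np.arctan2(e[:,1],e[:,0])).round(1)%90)
E
) > b2.py; python3 b2.py; python3 -c "
import cv2,numpy as np
a=cv2.imread('pics/c1.png');b=cv2.imread('pics/c2.png')
b=cv2.resize(b,None,fx=a.shape[0]/b.shape[0],fy=a.shape[0]/b.shape[0]); d=np.hstack([a[:,:450],b])[:,:800]; print(d.shape); cv2.imwrite('pics/c.png',np.hstack([a,b])[:,:800])"
```

```text
well_large scene [0.5224 0.0032]
well_large top [0.5181 0.0028]
well_medium scene [0.5471 0.1008]
well_medium top [0.5424 0.0986]
well_small scene [ 0.6247 -0.0226]
well_small top [ 0.6157 -0.0215]
well_square scene [0.65   0.0751]
well_square top [0.6394 0.0758]
caddy [0.5785 0.038 ] [0.245 0.234 0.244] [77.  75.4 75.4]
(520, 756, 3)
```

View pics/c2.png

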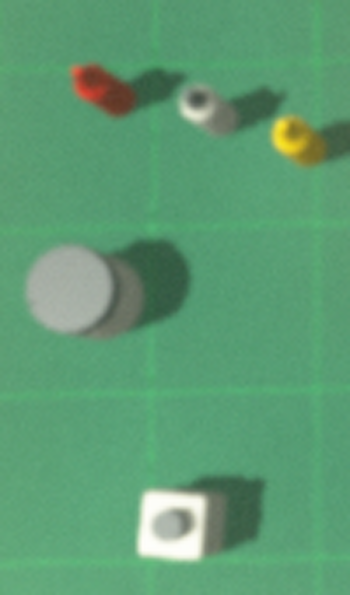

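The crop shows the lidded jar at (70,288), the square bottle at (172,525), and the white dropper at (198,105) between red (90,80) and yellow (293,135). The choices stand. Next I measure the well mouths and the square bottle's yaw.

```bash
cat > w.py <<'E'
from h import *
for n,z in (('top',.022),('scene',.022)):
    im=viewer.read_camera(n); im2=cv2.resize(im,None,fx=4,fy=4,interpolation=cv2.INTER_CUBIC)
    for t,xy,area in (('large',(.518,.003),.036),('medium',(.542,.1),.028),('small',(.616,-.0215),.02),('square',(.64,.0755),.028)):
        u=proj(n,[*xy,z])[0]; r=45 if t=='large' else 36
        v=im2[:,:,0].astype(float)   # red channel: wood bright, lining dark
        y0,x0=int(u[1]*4),int(u[0]*4); R_=int(4*area*1.45*240/np.tan(np.radians(28.7))/1.0)
        c=v[y0-R_:y0+R_,x0-R_:x0+R_].astype(np.uint8)
        th,b=cv2.threshold(c,0,1,cv2.THRESH_OTSU); b=1-b
        nn,l,s,ce=cv2.connectedComponentsWithStats(b.astype(np.uint8)); k=1+np.argmin(np.hypot(*(ce[1:]-R_).T)+1e3*(s[1:,4]<200))
        cc=max(cv2.findContours((l==k).astype(np.uint8),0,1)[0],key=cv2.contourArea)[:,0]
        cc=(cc+[x0-R_,y0-R_]+.5)/4-.5
        g=np.array([ground(n,p,z) for p in cc[::4]])
        (cx,cy),(w,h),an=cv2.minAreaRect((g*1000).astype(np.float32)); print(n,t,cx.__round__(1),cy.__round__(1),'size',round(w,1),round(h,1),round(an,1))
    if n=='top':
        u=proj(n,[.3345,.3,.05])[0].astype(int); c=im2[u[1]*4-80:u[1]*4+80,u[0]*4-80:u[0]*4+80].min(2)
        b=(c>150).astype(np.uint8); cc=max(cv2.findContours(b,0,1)[0],key=cv2.contourArea)[:,0]; cc=(cc+u*4-80+.5)/4-.5
        g=np.array([ground(n,p,.05) for p in cc[::3]]); print('sqtop',cv2.minAreaRect((g*1000).astype(np.float32)))
E
python3 w.py
```

```text
top large 518.2 2.9 size 70.5 70.6 88.8
top medium 543.1 99.9 size 53.9 54.5 51.8
top small 615.8 -21.0 size 37.6 37.8 26.0
top square 640.1 75.7 size 56.7 55.2 75.4
sqtop ((334.8466491699219, 299.8408203125), (42.1861572265625, 43.00770950317383), 83.71041107177734)
scene large 520.9 4.4 size 69.9 69.5 82.2
scene medium 545.8 101.0 size 52.8 53.9 55.3
scene small 618.6 -20.5 size 38.6 38.2 69.8
scene square 642.7 75.9 size 56.6 55.8 76.0
```

```bash
cat > plan.py <<'E'
import numpy as np, sys
# args: start x y z yaw (mm, deg), then targets "x,y,z,yaw" ; prints one row per call segment
def seg(c,t):
    y=np.radians(c[3]); d=np.array(t[:3])-c[:3]
    return np.r_[d[0]*np.cos(y)+d[1]*np.sin(y), d[0]*np.sin(y)-d[1]*np.cos(y), -d[2]]/200, -np.radians(t[3]-c[3])/1.5
c=np.array(eval('['+sys.argv[1]+']'),float)
for a in sys.argv[2:]:
    t=np.array(eval('['+a+']'),float)
    s,r=seg(c,t); k=max(1,int(np.ceil(max(abs(s).max(),abs(r))/.99)))
    for i in range(k):
        w=c+(t-c)/(k-i); s,r=seg(c,w); s=s.round(3); r=round(r,3)
        y=np.radians(c[3]); p=s*200
        c=np.r_[c[0]+p[0]*np.cos(y)+p[1]*np.sin(y),c[1]+p[0]*np.sin(y)-p[1]*np.cos(y),c[2]-p[2],c[3]-np.degrees(r*1.5)]
        print([*s.tolist(),0,0,r],'rows>=%d'%np.ceil(max(np.linalg.norm(p)/50,abs(np.degrees(r*1.5))/8.59)),'->',c.round(1).tolist())
E
python3 plan.py 199,-619,223,17.8 588,-271,150,17.8 588,-271,22,17.8; echo; python3 plan.py 588,-271,22,17.8 588,-271,150,17.8 544.5,100.3,150,17.8 544.5,100.3,50,17.8 544.5,100.3,31,17.8
```

```text
[0.795, -0.354, 0.122, 0, 0, np.float64(-0.0)] rows>=4 -> [328.7, -503.0, 198.6, 17.8]
[0.794, -0.354, 0.121, 0, 0, np.float64(-0.0)] rows>=4 -> [458.3, -387.0, 174.4, 17.8]
[0.795, -0.354, 0.122, 0, 0, np.float64(-0.0)] rows>=4 -> [588.0, -271.0, 150.0, 17.8]
[-0.0, -0.0, 0.64, 0, 0, np.float64(-0.0)] rows>=3 -> [588.0, -271.0, 22.0, 17.8]

[0.0, 0.0, -0.64, 0, 0, np.float64(-0.0)] rows>=3 -> [588.0, -271.0, 150.0, 17.8]
[0.18, -0.917, -0.0, 0, 0, np.float64(-0.0)] rows>=4 -> [566.2, -85.4, 150.0, 17.8]
[0.18, -0.917, -0.0, 0, 0, np.float64(-0.0)] rows>=4 -> [544.4, 100.3, 150.0, 17.8]
[0.0, -0.0, 0.5, 0, 0, np.float64(-0.0)] rows>=2 -> [544.4, 100.3, 50.0, 17.8]
[0.0, -0.0, 0.095, 0, 0, np.float64(-0.0)] rows>=1 -> [544.4, 100.3, 31.0, 17.8]
```

>>> apply_moves(
  moves=[
    [0.795, -0.354, 0.122, 0, 0, 0, 1],
    [0.795, -0.354, 0.122, 0, 0, 0, 1],
    [0.795, -0.354, 0.122, 0, 0, 0, 1],
    [0.795, -0.354, 0.122, 0, 0, 0, 1],
    [0.795, -0.354, 0.122, 0, 0, 0, 1],
    [0.795, -0.354, 0.122, 0, 0, 0, 1],
  ],
  grip_force=15,
)

```text
time_s: 3.2
tool_pos: [0.3286, -0.5028, 0.1983]
tool_rot: [180.0, 0.0, 17.9]
force: [-0.3, -0.5, 0.7]
grip_width: 0.0872
grasp_force: 0.0
```

>>> apply_moves(
  moves=[
    [0.794, -0.354, 0.121, 0, 0, 0, 1],
    [0.794, -0.354, 0.121, 0, 0, 0, 1],
    [0.794, -0.354, 0.121, 0, 0, 0, 1],
    [0.794, -0.354, 0.121, 0, 0, 0, 1],
    [0.794, -0.354, 0.121, 0, 0, 0, 1],
    [0.794, -0.354, 0.121, 0, 0, 0, 1],
  ],
)

```text
time_s: 3.8
tool_pos: [0.4569, -0.3887, 0.174]
tool_rot: [180.0, 0.1, 17.7]
force: [-0.6, -0.4, 0.3]
grip_width: 0.0869
grasp_force: 0.0
```

>>> apply_moves(
  moves=[
    [0.795, -0.354, 0.122, 0, 0, 0, 1],
    [0.795, -0.354, 0.122, 0, 0, 0, 1],
    [0.795, -0.354, 0.122, 0, 0, 0, 1],
    [0.795, -0.354, 0.122, 0, 0, 0, 1],
    [0.795, -0.354, 0.122, 0, 0, 0, 1],
    [0.795, -0.354, 0.122, 0, 0, 0, 1],
    [0.795, -0.354, 0.122, 0, 0, 0, 1],
    [0.795, -0.354, 0.122, 0, 0, 0, 1],
  ],
)

```text
time_s: 4.6
tool_pos: [0.5863, -0.2739, 0.1499]
tool_rot: [179.9, 0.0, 17.6]
force: [0.7, 0.1, -0.1]
grip_width: 0.087
grasp_force: 0.0
```

>>> apply_moves(
  moves=[
    [0, 0, 0.4, 0, 0, 0, 1],
    [0, 0, 0.4, 0, 0, 0, 1],
    [0, 0, 0.64, 0, 0, 0, 1],
    [0, 0, 0.64, 0, 0, 0, 1],
    [0, 0, 0.64, 0, 0, 0, 1],
    [0, 0, 0.64, 0, 0, 0, 1],
  ],
)

```text
time_s: 5.2
tool_pos: [0.5895, -0.2722, 0.0246]
tool_rot: [179.8, -0.2, 17.8]
force: [1.0, -0.0, 0.1]
grip_width: 0.087
grasp_force: 0.0
```

>>> apply_moves(
  moves=[
    [0, 0, 0, 0, 0, 0, 0],
    [0, 0, 0, 0, 0, 0, 0],
    [0, 0, 0, 0, 0, 0, 0],
    [0, 0, 0, 0, 0, 0, 0],
    [0, 0, 0, 0, 0, 0, 0],
    [0, 0, 0, 0, 0, 0, 0],
    [0, 0, 0, 0, 0, 0, 0],
    [0, 0, 0, 0, 0, 0, 0],
    [0, 0, 0, 0, 0, 0, 0],
    [0, 0, 0, 0, 0, 0, 0],
    [0, 0, -0.2, 0, 0, 0, 0],
    [0, 0, -0.64, 0, 0, 0, 0],
    [0, 0, -0.64, 0, 0, 0, 0],
    [0, 0, -0.64, 0, 0, 0, 0],
    [0, 0, -0.64, 0, 0, 0, 0],
  ],
)

```text
time_s: 6.7
tool_pos: [0.5882, -0.2711, 0.1506]
tool_rot: [179.9, -0.1, 17.8]
force: [-0.1, -0.4, -1.4]
grip_width: 0.0392
grasp_force: 15.0
```

>>> apply_moves(
  moves=[
    [0.18, -0.917, 0, 0, 0, 0, 0],
    [0.18, -0.917, 0, 0, 0, 0, 0],
    [0.18, -0.917, 0, 0, 0, 0, 0],
    [0.18, -0.917, 0, 0, 0, 0, 0],
    [0.18, -0.917, 0, 0, 0, 0, 0],
    [0.18, -0.917, 0, 0, 0, 0, 0],
  ],
)

```text
time_s: 7.3
tool_pos: [0.5648, -0.0844, 0.1479]
tool_rot: [-180.0, 0.2, 17.9]
force: [0.2, -0.6, -0.9]
grip_width: 0.0395
grasp_force: 15.0
```

>>> apply_moves(
  moves=[
    [0.18, -0.917, 0, 0, 0, 0, 0],
    [0.18, -0.917, 0, 0, 0, 0, 0],
    [0.18, -0.917, 0, 0, 0, 0, 0],
    [0.18, -0.917, 0, 0, 0, 0, 0],
    [0.18, -0.917, 0, 0, 0, 0, 0],
    [0.18, -0.917, 0, 0, 0, 0, 0],
    [0.18, -0.917, 0, 0, 0, 0, 0],
    [0.18, -0.917, 0, 0, 0, 0, 0],
    [0.18, -0.917, 0.4, 0, 0, 0, 0],
    [0.18, -0.917, 0.5, 0, 0, 0, 0],
    [0.18, -0.917, 0.5, 0, 0, 0, 0],
    [0.18, -0.917, 0.5, 0, 0, 0, 0],
  ],
)

```text
time_s: 8.5
tool_pos: [0.544, 0.0995, 0.0496]
tool_rot: [-180.0, 0.1, 17.7]
force: [1.0, -0.6, 0.2]
grip_width: 0.0396
grasp_force: 15.0
```

```bash
python3 - <<'E'
from h import *
o=env.get_obs(); print(o['tool_pos'],o['grip_width'])
a=viewer.read_camera('top')[130:260,200:360]; b=viewer.read_camera('scene')[160:320,260:440]
a=cv2.resize(a,None,fx=2.5,fy=2.5); b=cv2.resize(b,(390,int(160*390/180)))
H=max(len(a),len(b)); a,b=[np.pad(x,((0,H-len(x)),(0,0),(0,0))) for x in (a,b)]
cv2.imwrite('pics/d1.png',np.hstack([a,b])[:,:,::-1])
E
```

```text
[0.54400259 0.09945025 0.04959983] 0.03957913892206013
```

View pics/d1.png

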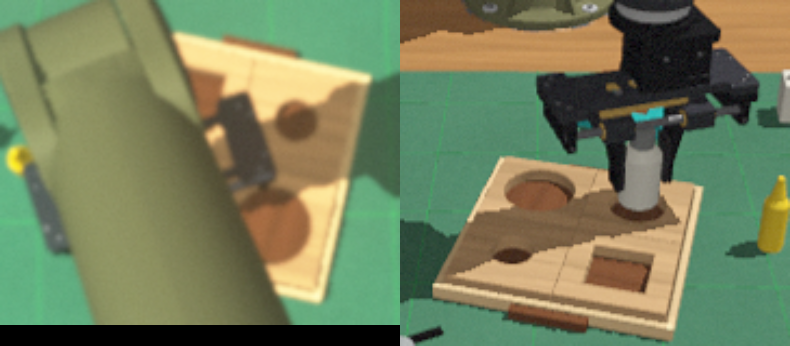

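The bottle is held upright over the medium well, with its base at (640,200) in the crop, centred on the mouth. I lower and release it.

>>> apply_moves(
  moves=[
    [0, 0, 0.05, 0, 0, 0, 0],
    [0, 0, 0.095, 0, 0, 0, 0],
    [0, 0, 0.095, 0, 0, 0, 0],
    [0, 0, 0.095, 0, 0, 0, 0],
  ],
)

```text
time_s: 9.0
tool_pos: [0.544, 0.1004, 0.0304]
tool_rot: [180.0, 0.0, 17.8]
force: [0.8, -0.2, -0.4]
grip_width: 0.0395
grasp_force: 15.0
```

>>> apply_moves(
  moves=[
    [0, 0, 0, 0, 0, 0, 0.8],
    [0, 0, 0, 0, 0, 0, 0.8],
    [0, 0, 0, 0, 0, 0, 0.8],
    [0, 0, 0, 0, 0, 0, 0.8],
    [0, 0, 0, 0, 0, 0, 0.8],
    [0, 0, -0.2, 0, 0, 0, 0.8],
    [0, 0, -0.6, 0, 0, 0, 0.8],
    [0, 0, -0.6, 0, 0, 0, 0.8],
    [0, 0, -0.6, 0, 0, 0, 0.8],
    [0, 0, -0.6, 0, 0, 0, 0.8],
  ],
)

```text
time_s: 10.0
tool_pos: [0.5445, 0.1004, 0.1512]
tool_rot: [180.0, -0.1, 17.8]
force: [0.3, -0.2, -0.7]
grip_width: 0.0691
grasp_force: 0.0
```

```bash
python3 - <<'E'
from h import *
b=viewer.read_camera('scene'); print(env.get_obs()['tool_pos'])
cv2.imwrite('pics/s2.png',cv2.resize(b[130:330,240:540],None,fx=2,fy=2)[:,:,::-1])
E
python3 plan.py 544.4,100.3,151,17.8 600.6,285,151,72 600.6,285,22,72; echo; python3 plan.py 600.6,285,151,72 617,-21,151,30 617,-21,31,30
```

```text
[0.54359934 0.10012646 0.14988351]
[0.55, -0.793, -0.0, 0, 0, np.float64(-0.631)] rows>=7 -> [600.7, 284.9, 151.0, 72.0]
[0.0, -0.0, 0.645, 0, 0, np.float64(0.0)] rows>=3 -> [600.7, 284.9, 22.0, 72.0]

[-0.715, 0.275, -0.0, 0, 0, np.float64(0.244)] rows>=4 -> [608.7, 132.0, 151.0, 51.0]
[-0.569, 0.513, -0.0, 0, 0, np.float64(0.245)] rows>=4 -> [616.9, -21.0, 151.0, 30.0]
[0.0, 0.0, 0.6, 0, 0, np.float64(-0.0)] rows>=3 -> [616.9, -21.0, 31.0, 30.0]
```

View pics/s2.png

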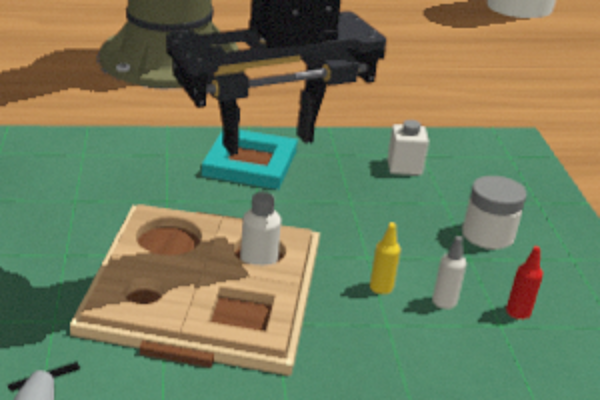

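The bottle stands upright in the medium well at (260,235). Next is the white dropper at (450,275).

>>> apply_moves(
  moves=[
    [0.55, -0.793, 0, 0, 0, -0.631, 0.7],
    [0.55, -0.793, 0, 0, 0, -0.631, 0.7],
    [0.55, -0.793, 0, 0, 0, -0.631, 0.7],
    [0.55, -0.793, 0, 0, 0, -0.631, 0.7],
    [0.55, -0.793, 0, 0, 0, -0.631, 0.7],
    [0.55, -0.793, 0, 0, 0, -0.631, 0.7],
    [0.55, -0.793, 0, 0, 0, -0.631, 0.7],
    [0.55, -0.793, 0, 0, 0, -0.631, 0.7],
    [0.55, -0.793, 0, 0, 0, -0.631, 0.7],
    [0.55, -0.793, 0, 0, 0, -0.631, 0.7],
    [0.55, -0.793, 0, 0, 0, -0.631, 0.7],
  ],
)

```text
time_s: 11.15
tool_pos: [0.6002, 0.2849, 0.1503]
tool_rot: [-180.0, 0.0, 72.0]
force: [-0.4, 1.1, -0.0]
grip_width: 0.0611
grasp_force: 0.0
```

>>> apply_moves(
  moves=[
    [0, 0, 0.2, 0, 0, 0, 0.7],
    [0, 0, 0.4, 0, 0, 0, 0.7],
    [0, 0, 0.6, 0, 0, 0, 0.7],
    [0, 0, 0.645, 0, 0, 0, 0.7],
    [0, 0, 0.645, 0, 0, 0, 0.7],
    [0, 0, 0.645, 0, 0, 0, 0.7],
  ],
)

```text
time_s: 11.75
tool_pos: [0.6016, 0.286, 0.0236]
tool_rot: [179.9, -0.1, 72.0]
force: [0.3, -0.0, 0.1]
grip_width: 0.0609
grasp_force: 0.0
```

>>> apply_moves(
  moves=[
    [0, 0, 0, 0, 0, 0, 0],
    [0, 0, 0, 0, 0, 0, 0],
    [0, 0, 0, 0, 0, 0, 0],
    [0, 0, 0, 0, 0, 0, 0],
    [0, 0, 0, 0, 0, 0, 0],
    [0, 0, 0, 0, 0, 0, 0],
    [0, 0, 0, 0, 0, 0, 0],
    [0, 0, 0, 0, 0, 0, 0],
    [0, 0, 0, 0, 0, 0, 0],
    [0, 0, 0, 0, 0, 0, 0],
    [0, 0, -0.2, 0, 0, 0, 0],
    [0, 0, -0.645, 0, 0, 0, 0],
    [0, 0, -0.645, 0, 0, 0, 0],
    [0, 0, -0.645, 0, 0, 0, 0],
    [0, 0, -0.645, 0, 0, 0, 0],
  ],
  grip_force=10,
)

```text
time_s: 13.25
tool_pos: [0.6007, 0.2853, 0.1514]
tool_rot: [179.9, -0.0, 72.0]
force: [0.1, -0.2, -1.5]
grip_width: 0.0237
grasp_force: 10.0
```

```bash
python3 - <<'E'
from h import *
b=viewer.read_camera('scene'); print(env.get_obs()['tool_pos'])
cv2.imwrite('pics/s3.png',cv2.resize(b[130:330,260:560],None,fx=2,fy=2)[:,:,::-1])
E
```

```text
[0.59993262 0.28461147 0.14969863]
```

View pics/s3.png

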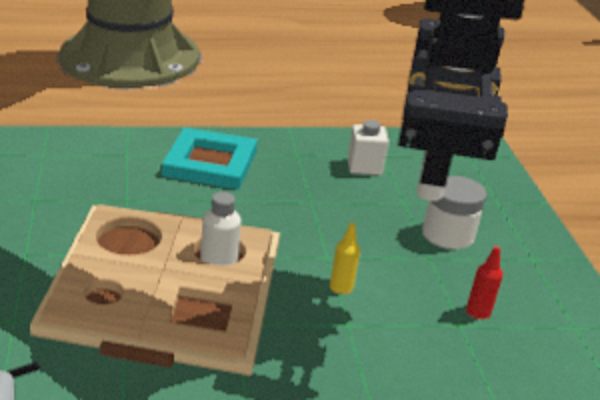

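The white dropper is held in the fingers at (430,185), with the yellow and red ones undisturbed. I carry it to the small well.

>>> apply_moves(
  moves=[
    [-0.715, 0.275, 0, 0, 0, 0.244, 0],
    [-0.715, 0.275, 0, 0, 0, 0.244, 0],
    [-0.715, 0.275, 0, 0, 0, 0.244, 0],
    [-0.715, 0.275, 0, 0, 0, 0.244, 0],
    [-0.715, 0.275, 0, 0, 0, 0.244, 0],
    [-0.715, 0.275, 0, 0, 0, 0.244, 0],
  ],
)

```text
time_s: 13.9
tool_pos: [0.6075, 0.1334, 0.1493]
tool_rot: [-179.9, 0.0, 51.2]
force: [0.6, 0.9, 0.3]
grip_width: 0.0236
grasp_force: 10.0
```

>>> apply_moves(
  moves=[
    [-0.569, 0.513, 0, 0, 0, 0.245, 0],
    [-0.569, 0.513, 0, 0, 0, 0.245, 0],
    [-0.569, 0.513, 0, 0, 0, 0.245, 0],
    [-0.569, 0.513, 0, 0, 0, 0.245, 0],
    [-0.569, 0.513, 0, 0, 0, 0.245, 0],
    [-0.569, 0.513, 0, 0, 0, 0.245, 0],
    [-0.569, 0.513, 0, 0, 0, 0.245, 0],
    [-0.569, 0.513, 0.25, 0, 0, 0.245, 0],
    [-0.569, 0.513, 0.5, 0, 0, 0.245, 0],
    [-0.569, 0.513, 0.5, 0, 0, 0.245, 0],
    [-0.569, 0.513, 0.5, 0, 0, 0.245, 0],
  ],
)

```text
time_s: 15.0
tool_pos: [0.6166, -0.0192, 0.0507]
tool_rot: [-179.9, 0.0, 30.2]
force: [-0.0, 0.0, 0.3]
grip_width: 0.0238
grasp_force: 10.0
```

```bash
python3 - <<'E'
from h import *
b=viewer.read_camera('scene'); print(env.get_obs()['tool_pos'])
cv2.imwrite('pics/s4.png',cv2.resize(b[190:330,240:440],None,fx=3,fy=3)[:,:,::-1])
E
```

```text
[ 0.61830234 -0.01945913  0.0526222 ]
```

View pics/s4.png

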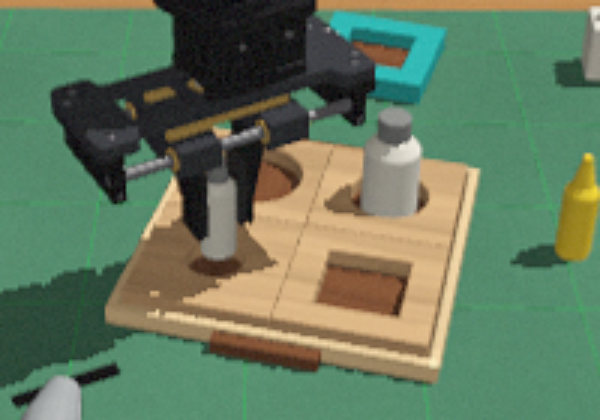

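The dropper is upright above the small well, base at (220,258) against the mouth at (218,265). I lower and release it.

>>> apply_moves(
  moves=[
    [0, 0, 0.05, 0, 0, 0, 0],
    [0, 0, 0.1, 0, 0, 0, 0],
    [0, 0, 0.1, 0, 0, 0, 0],
    [0, 0, 0.1, 0, 0, 0, 0],
  ],
)

```text
time_s: 15.45
tool_pos: [0.6169, -0.0211, 0.0306]
tool_rot: [180.0, 0.0, 30.0]
force: [-0.3, 0.3, -0.2]
grip_width: 0.0234
grasp_force: 10.0
```

>>> apply_moves(
  moves=[
    [0, 0, 0, 0, 0, 0, 0.7],
    [0, 0, 0, 0, 0, 0, 0.7],
    [0, 0, 0, 0, 0, 0, 0.7],
    [0, 0, 0, 0, 0, 0, 0.7],
    [0, 0, 0, 0, 0, 0, 0.7],
    [0, 0, -0.2, 0, 0, 0, 0.7],
    [0, 0, -0.6, 0, 0, 0, 0.7],
    [0, 0, -0.6, 0, 0, 0, 0.7],
    [0, 0, -0.6, 0, 0, 0, 0.7],
    [0, 0, -0.6, 0, 0, 0, 0.7],
  ],
)

```text
time_s: 16.45
tool_pos: [0.6172, -0.021, 0.1512]
tool_rot: [179.9, -0.1, 30.0]
force: [0.0, -0.2, -1.1]
grip_width: 0.0609
grasp_force: 0.0
```

```bash
python3 - <<'E'
from h import *
print(env.get_obs()['tool_pos'])
b=viewer.read_camera('scene')
cv2.imwrite('pics/s5.png',cv2.resize(b[180:330,240:540],None,fx=2,fy=2)[:,:,::-1])
E
python3 plan.py 616.9,-21,151,30 483.5,363,151,60 483.5,363,22,60; echo; python3 plan.py 483.5,363,151,60  519.5,3.5,151,30 519.5,3.5,31,30
```

```text
[ 0.61720336 -0.02102041  0.15121472]
[0.127, -0.665, -0.0, 0, 0, np.float64(-0.116)] rows>=3 -> [572.4, 106.9, 151.0, 40.0]
[0.241, -0.633, -0.0, 0, 0, np.float64(-0.117)] rows>=3 -> [528.0, 234.9, 151.0, 50.0]
[0.348, -0.582, -0.0, 0, 0, np.float64(-0.116)] rows>=3 -> [483.5, 363.0, 151.0, 60.0]
[-0.0, -0.0, 0.645, 0, 0, np.float64(-0.0)] rows>=3 -> [483.5, 363.0, 22.0, 60.0]

[-0.733, 0.527, -0.0, 0, 0, np.float64(0.175)] rows>=4 -> [501.5, 183.3, 151.0, 45.0]
[-0.572, 0.7, -0.0, 0, 0, np.float64(0.174)] rows>=4 -> [519.5, 3.4, 151.0, 30.0]
[0.0, -0.0, 0.6, 0, 0, np.float64(0.0)] rows>=3 -> [519.5, 3.4, 31.0, 30.0]
```

View pics/s5.png

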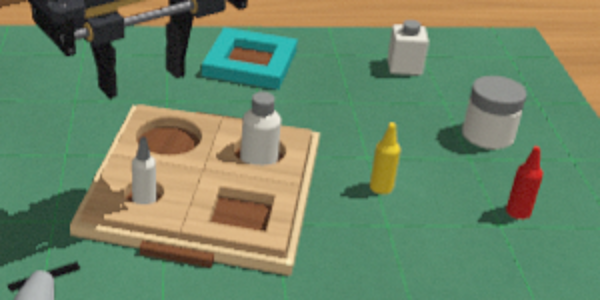

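The dropper stands in the small well at (143,180). Next is the jar at (495,112).

>>> apply_moves(
  moves=[
    [0.127, -0.665, 0, 0, 0, -0.116, 1],
    [0.127, -0.665, 0, 0, 0, -0.116, 1],
    [0.127, -0.665, 0, 0, 0, -0.116, 1],
    [0.127, -0.665, 0, 0, 0, -0.116, 1],
    [0.127, -0.665, 0, 0, 0, -0.116, 1],
  ],
)

```text
time_s: 17.0
tool_pos: [0.5711, 0.1074, 0.149]
tool_rot: [-179.9, 0.1, 40.1]
force: [-0.1, 0.1, 0.2]
grip_width: 0.0856
grasp_force: 0.0
```

>>> apply_moves(
  moves=[
    [0.241, -0.633, 0, 0, 0, -0.117, 1],
    [0.241, -0.633, 0, 0, 0, -0.117, 1],
    [0.241, -0.633, 0, 0, 0, -0.117, 1],
    [0.241, -0.633, 0, 0, 0, -0.117, 1],
    [0.241, -0.633, 0, 0, 0, -0.117, 1],
  ],
)

```text
time_s: 17.5
tool_pos: [0.5282, 0.2336, 0.1495]
tool_rot: [-180.0, 0.1, 50.0]
force: [0.6, -0.4, -0.3]
grip_width: 0.0868
grasp_force: 0.0
```

>>> apply_moves(
  moves=[
    [0.348, -0.582, 0, 0, 0, -0.116, 1],
    [0.348, -0.582, 0, 0, 0, -0.116, 1],
    [0.348, -0.582, 0, 0, 0, -0.116, 1],
    [0.348, -0.582, 0, 0, 0, -0.116, 1],
    [0.348, -0.582, 0, 0, 0, -0.116, 1],
    [0.348, -0.582, 0, 0, 0, -0.116, 1],
    [0.348, -0.582, 0, 0, 0, -0.116, 1],
    [0.348, -0.582, 0.2, 0, 0, -0.116, 1],
    [0.348, -0.582, 0.4, 0, 0, -0.116, 1],
    [0.348, -0.582, 0.6, 0, 0, -0.116, 1],
    [0.348, -0.582, 0.645, 0, 0, -0.116, 1],
    [0.348, -0.582, 0.645, 0, 0, -0.116, 1],
    [0.348, -0.582, 0.645, 0, 0, -0.116, 1],
  ],
)

```text
time_s: 18.8
tool_pos: [0.4848, 0.3636, 0.0234]
tool_rot: [179.9, -0.1, 60.0]
force: [-0.5, -0.2, 0.1]
grip_width: 0.0868
grasp_force: 0.0
```

>>> apply_moves(
  moves=[
    [0, 0, 0, 0, 0, 0, 0],
    [0, 0, 0, 0, 0, 0, 0],
    [0, 0, 0, 0, 0, 0, 0],
    [0, 0, 0, 0, 0, 0, 0],
    [0, 0, 0, 0, 0, 0, 0],
    [0, 0, 0, 0, 0, 0, 0],
    [0, 0, 0, 0, 0, 0, 0],
    [0, 0, 0, 0, 0, 0, 0],
    [0, 0, 0, 0, 0, 0, 0],
    [0, 0, 0, 0, 0, 0, 0],
    [0, 0, -0.2, 0, 0, 0, 0],
    [0, 0, -0.645, 0, 0, 0, 0],
    [0, 0, -0.645, 0, 0, 0, 0],
    [0, 0, -0.645, 0, 0, 0, 0],
    [0, 0, -0.645, 0, 0, 0, 0],
  ],
  grip_force=20,
)

```text
time_s: 20.3
tool_pos: [0.4836, 0.363, 0.1506]
tool_rot: [180.0, -0.0, 60.0]
force: [-0.4, -0.6, -1.4]
grip_width: 0.0556
grasp_force: 20.0
```

>>> apply_moves(
  moves=[
    [-0.733, 0.527, 0, 0, 0, 0.175, 0],
    [-0.733, 0.527, 0, 0, 0, 0.175, 0],
    [-0.733, 0.527, 0, 0, 0, 0.175, 0],
    [-0.733, 0.527, 0, 0, 0, 0.175, 0],
    [-0.733, 0.527, 0, 0, 0, 0.175, 0],
    [-0.733, 0.527, 0, 0, 0, 0.175, 0],
  ],
)

```text
time_s: 20.9
tool_pos: [0.5004, 0.1821, 0.1486]
tool_rot: [-179.9, 0.2, 44.8]
force: [-1.2, 0.4, -1.1]
grip_width: 0.0554
grasp_force: 20.0
```

>>> apply_moves(
  moves=[
    [-0.572, 0.7, 0, 0, 0, 0.174, 0],
    [-0.572, 0.7, 0, 0, 0, 0.174, 0],
    [-0.572, 0.7, 0, 0, 0, 0.174, 0],
    [-0.572, 0.7, 0, 0, 0, 0.174, 0],
    [-0.572, 0.7, 0, 0, 0, 0.174, 0],
    [-0.572, 0.7, 0, 0, 0, 0.174, 0],
    [-0.572, 0.7, 0, 0, 0, 0.174, 0],
    [-0.572, 0.7, 0.25, 0, 0, 0.174, 0],
    [-0.572, 0.7, 0.5, 0, 0, 0.174, 0],
    [-0.572, 0.7, 0.5, 0, 0, 0.174, 0],
    [-0.572, 0.7, 0.5, 0, 0, 0.174, 0],
  ],
)

```text
time_s: 22.0
tool_pos: [0.519, 0.0055, 0.0506]
tool_rot: [-179.9, 0.0, 30.2]
force: [-0.7, 0.4, -0.5]
grip_width: 0.0555
grasp_force: 20.0
```

```bash
python3 - <<'E'
from h import *
b=viewer.read_camera('scene'); print(env.get_obs()['tool_pos'])
cv2.imwrite('pics/s6.png',cv2.resize(b[170:330,240:540],None,fx=2,fy=2)[:,:,::-1])
E
```

```text
[0.52079149 0.00513668 0.05227499]
```

View pics/s6.png

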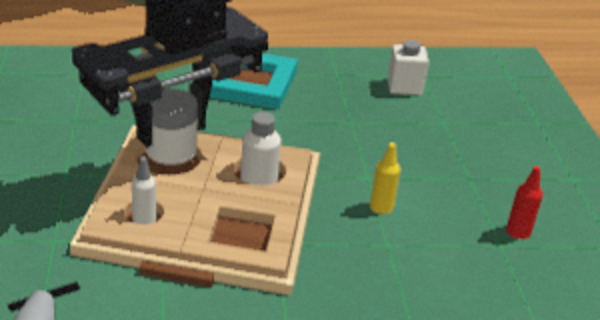

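The jar is centred over the large well, with its base at (172,155). I lower and release it.

>>> apply_moves(
  moves=[
    [0, 0, 0.05, 0, 0, 0, 0],
    [0, 0, 0.1, 0, 0, 0, 0],
    [0, 0, 0.1, 0, 0, 0, 0],
    [0, 0, 0.1, 0, 0, 0, 0],
  ],
)

```text
time_s: 22.45
tool_pos: [0.5194, 0.0034, 0.0306]
tool_rot: [180.0, 0.0, 30.0]
force: [-0.1, 0.1, -1.5]
grip_width: 0.0557
grasp_force: 20.0
```

>>> apply_moves(
  moves=[
    [0, 0, 0, 0, 0, 0, 0.95],
    [0, 0, 0, 0, 0, 0, 0.95],
    [0, 0, 0, 0, 0, 0, 0.95],
    [0, 0, 0, 0, 0, 0, 0.95],
    [0, 0, 0, 0, 0, 0, 0.95],
    [0, 0, -0.2, 0, 0, 0, 0.95],
    [0, 0, -0.6, 0, 0, 0, 0.95],
    [0, 0, -0.6, 0, 0, 0, 0.95],
    [0, 0, -0.6, 0, 0, 0, 0.95],
    [0, 0, -0.6, 0, 0, 0, 0.95],
  ],
)

```text
time_s: 23.45
tool_pos: [0.5197, 0.0033, 0.151]
tool_rot: [179.9, -0.0, 30.0]
force: [-0.6, 0.3, 0.5]
grip_width: 0.0828
grasp_force: 0.0
```

```bash

python3 plan.py 519.5,3.4,151,30 334.5,300,151,83.7 334.5,300,22,83.7; echo; python3 plan.py 334.5,300,151,83.7  641.3,75.8,151,75.7 641.3,75.8,31,75.7
```

```text
[-0.03, -0.873, -0.0, 0, 0, np.float64(-0.312)] rows>=4 -> [427.0, 151.6, 151.0, 56.8]
[0.368, -0.793, -0.0, 0, 0, np.float64(-0.313)] rows>=4 -> [334.6, 300.0, 151.0, 83.7]
[-0.0, -0.0, 0.645, 0, 0, np.float64(0.0)] rows>=3 -> [334.6, 300.0, 22.0, 83.7]

[-0.473, 0.824, -0.0, 0, 0, np.float64(0.047)] rows>=4 -> [487.9, 187.9, 151.0, 79.7]
[-0.414, 0.855, -0.0, 0, 0, np.float64(0.046)] rows>=4 -> [641.3, 75.7, 151.0, 75.7]
[0.0, -0.0, 0.6, 0, 0, np.float64(0.0)] rows>=3 -> [641.3, 75.7, 31.0, 75.7]
```

>>> apply_moves(
  moves=[
    [-0.03, -0.873, 0, 0, 0, -0.312, 0.95],
    [-0.03, -0.873, 0, 0, 0, -0.312, 0.95],
    [-0.03, -0.873, 0, 0, 0, -0.312, 0.95],
    [-0.03, -0.873, 0, 0, 0, -0.312, 0.95],
    [-0.03, -0.873, 0, 0, 0, -0.312, 0.95],
    [-0.03, -0.873, 0, 0, 0, -0.312, 0.95],
    [-0.03, -0.873, 0, 0, 0, -0.312, 0.95],
  ],
)

```text
time_s: 24.15
tool_pos: [0.4273, 0.15, 0.1498]
tool_rot: [-180.0, 0.1, 56.6]
force: [-0.4, -0.4, -0.5]
grip_width: 0.0828
grasp_force: 0.0
```

>>> apply_moves(
  moves=[
    [0.368, -0.793, 0, 0, 0, -0.313, 0.95],
    [0.368, -0.793, 0, 0, 0, -0.313, 0.95],
    [0.368, -0.793, 0, 0, 0, -0.313, 0.95],
    [0.368, -0.793, 0, 0, 0, -0.313, 0.95],
    [0.368, -0.793, 0, 0, 0, -0.313, 0.95],
    [0.368, -0.793, 0, 0, 0, -0.313, 0.95],
    [0.368, -0.793, 0, 0, 0, -0.313, 0.95],
    [0.368, -0.793, 0, 0, 0, -0.313, 0.95],
    [0.368, -0.793, 0, 0, 0, -0.313, 0.95],
    [0.368, -0.793, 0, 0, 0, -0.313, 0.95],
  ],
)

```text
time_s: 25.15
tool_pos: [0.3349, 0.2995, 0.1505]
tool_rot: [-180.0, 0.0, 83.6]
force: [0.3, 0.4, -0.0]
grip_width: 0.0825
grasp_force: 0.0
```

>>> apply_moves(
  moves=[
    [0, 0, 0.2, 0, 0, 0, 0.95],
    [0, 0, 0.4, 0, 0, 0, 0.95],
    [0, 0, 0.6, 0, 0, 0, 0.95],
    [0, 0, 0.645, 0, 0, 0, 0.95],
    [0, 0, 0.645, 0, 0, 0, 0.95],
    [0, 0, 0.645, 0, 0, 0, 0.95],
  ],
)

```text
time_s: 25.75
tool_pos: [0.3354, 0.301, 0.023]
tool_rot: [179.9, -0.1, 83.7]
force: [0.7, -0.4, 1.9]
grip_width: 0.083
grasp_force: 0.0
```

>>> apply_moves(
  moves=[
    [0, 0, 0, 0, 0, 0, 0],
    [0, 0, 0, 0, 0, 0, 0],
    [0, 0, 0, 0, 0, 0, 0],
    [0, 0, 0, 0, 0, 0, 0],
    [0, 0, 0, 0, 0, 0, 0],
    [0, 0, 0, 0, 0, 0, 0],
    [0, 0, 0, 0, 0, 0, 0],
    [0, 0, 0, 0, 0, 0, 0],
    [0, 0, 0, 0, 0, 0, 0],
    [0, 0, 0, 0, 0, 0, 0],
    [0, 0, -0.2, 0, 0, 0, 0],
    [0, 0, -0.645, 0, 0, 0, 0],
    [0, 0, -0.645, 0, 0, 0, 0],
    [0, 0, -0.645, 0, 0, 0, 0],
    [0, 0, -0.645, 0, 0, 0, 0],
  ],
)

```text
time_s: 27.25
tool_pos: [0.3349, 0.3, 0.1508]
tool_rot: [179.9, 0.0, 83.7]
force: [0.1, 0.2, -2.5]
grip_width: 0.04
grasp_force: 20.0
```

>>> apply_moves(
  moves=[
    [-0.473, 0.824, 0, 0, 0, 0.047, 0],
    [-0.473, 0.824, 0, 0, 0, 0.047, 0],
    [-0.473, 0.824, 0, 0, 0, 0.047, 0],
    [-0.473, 0.824, 0, 0, 0, 0.047, 0],
    [-0.473, 0.824, 0, 0, 0, 0.047, 0],
    [-0.473, 0.824, 0, 0, 0, 0.047, 0],
  ],
)

```text
time_s: 27.85
tool_pos: [0.4868, 0.1873, 0.148]
tool_rot: [-179.7, 0.0, 79.6]
force: [-0.1, 1.0, -1.5]
grip_width: 0.0398
grasp_force: 20.0
```

>>> apply_moves(
  moves=[
    [-0.414, 0.855, 0, 0, 0, 0.046, 0],
    [-0.414, 0.855, 0, 0, 0, 0.046, 0],
    [-0.414, 0.855, 0, 0, 0, 0.046, 0],
    [-0.414, 0.855, 0, 0, 0, 0.046, 0],
    [-0.414, 0.855, 0, 0, 0, 0.046, 0],
    [-0.414, 0.855, 0, 0, 0, 0.046, 0],
    [-0.414, 0.855, 0, 0, 0, 0.046, 0],
    [-0.414, 0.855, 0.25, 0, 0, 0.046, 0],
    [-0.414, 0.855, 0.5, 0, 0, 0.046, 0],
    [-0.414, 0.855, 0.5, 0, 0, 0.046, 0],
    [-0.414, 0.855, 0.5, 0, 0, 0.046, 0],
  ],
)

```text
time_s: 28.95
tool_pos: [0.6402, 0.0774, 0.051]
tool_rot: [-179.9, 0.0, 75.9]
force: [0.9, 0.1, -0.5]
grip_width: 0.04
grasp_force: 20.0
```

```bash
python3 - <<'E'
from h import *
b=viewer.read_camera('scene'); print(env.get_obs()['tool_pos'])
cv2.imwrite('pics/s7.png',cv2.resize(b[170:330,240:440],None,fx=3,fy=3)[:,:,::-1])
E
```

```text
[0.64202999 0.07759012 0.05295238]
```

View pics/s7.png

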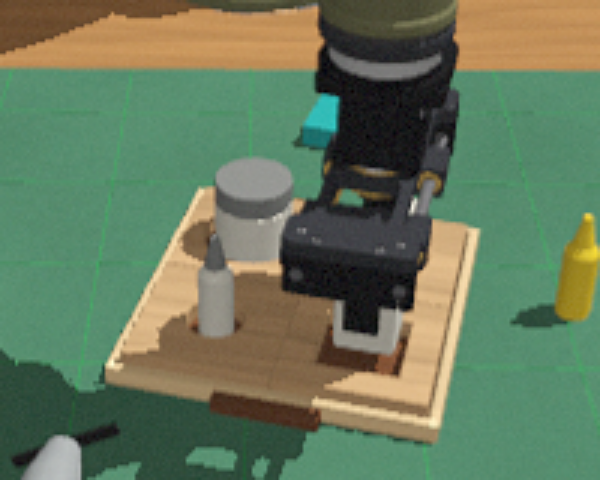

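The square bottle sits over the square well, aligned with it at (368,345). I lower, release, rise and check.

>>> apply_moves(
  moves=[
    [0, 0, 0.05, 0, 0, 0, 0],
    [0, 0, 0.1, 0, 0, 0, 0],
    [0, 0, 0.1, 0, 0, 0, 0],
    [0, 0, 0.1, 0, 0, 0, 0],
  ],
)

```text
time_s: 29.4
tool_pos: [0.6413, 0.0758, 0.0306]
tool_rot: [-180.0, 0.0, 75.7]
force: [0.3, 0.2, -0.7]
grip_width: 0.0401
grasp_force: 20.0
```

>>> apply_moves(
  moves=[
    [0, 0, 0, 0, 0, 0, 0.7],
    [0, 0, 0, 0, 0, 0, 0.7],
    [0, 0, 0, 0, 0, 0, 0.7],
    [0, 0, 0, 0, 0, 0, 0.7],
    [0, 0, 0, 0, 0, 0, 0.7],
    [0, 0, -0.2, 0, 0, 0, 0.7],
    [0, 0, -0.9, 0, 0, 0, 0.7],
    [0, 0, -0.9, 0, 0, 0, 0.7],
    [0, 0, -0.9, 0, 0, 0, 0.7],
    [0, 0, -0.9, 0, 0, 0, 0.7],
    [0, 0, -0.9, 0, 0, 0, 0.7],
    [0, 0, -0.9, 0, 0, 0, 0.7],
  ],
)

```text
time_s: 30.6
tool_pos: [0.6405, 0.0755, 0.2089]
tool_rot: [-179.9, 0.1, 75.7]
force: [-0.5, -0.1, -0.7]
grip_width: 0.0608
grasp_force: 0.0
```

>>> apply_moves(
  moves=[
    [-0.95, 0, -0.9, 0, 0, 0, 0.7],
    [-0.95, 0, -0.9, 0, 0, 0, 0.7],
    [-0.95, 0, -0.9, 0, 0, 0, 0.7],
    [-0.95, 0, -0.9, 0, 0, 0, 0.7],
    [-0.95, 0, -0.9, 0, 0, 0, 0.7],
    [-0.95, 0, -0.9, 0, 0, 0, 0.7],
    [-0.95, 0, -0.9, 0, 0, 0, 0.7],
    [-0.95, 0, -0.9, 0, 0, 0, 0.7],
  ],
)

```text
time_s: 31.4
tool_pos: [0.5942, -0.1067, 0.3882]
tool_rot: [-179.8, -0.1, 75.8]
force: [0.6, -0.1, 0.5]
grip_width: 0.0614
grasp_force: 0.0
```

```bash
python3 - <<'E'
from h import *
for n in CAL:
    im=viewer.read_camera(n); cv2.imwrite(f'pics/f_{n}.png',im[:,:,::-1])
b=viewer.read_camera('scene'); cv2.imwrite('pics/s8.png',cv2.resize(b[170:330,130:530],None,fx=2,fy=2)[:,:,::-1])
W=dict(jar=(.5195,.0035),bottle=(.5445,.1003),dropper=(.617,-.021),square_bottle=(.6413,.0758),open_jar=(.3525,-.2872),open_cup=(.464,-.369))
for t,w in W.items():
    for n in CAL:
        z=0 if 'open' in t else .008
        l=[d['pixels'] for d in masks_of(n,t) if np.hypot(*(ground(n,cen(d['pixels']),.04)-w))<.04]
        if l:
            r=least_squares(lambda p:sil(n,PARTS[t],[*p,z])[0]-cen(l[0]),w,diff_step=5e-3)
            print(t,n,((r.x-w)*1000).round(1))
E
```

```text
jar scene [0. 0.]
jar top [ 0.3 -1.2]
bottle scene [-4.4 -0.3]
bottle top [-0.  -1.2]
dropper scene [-2.   0.5]
dropper top [ 3.  -0.4]
square_bottle top [0.7 1. ]
open_jar scene [-0.9  0.3]
open_cup scene [0.1 2. ]
```

View pics/s8.png

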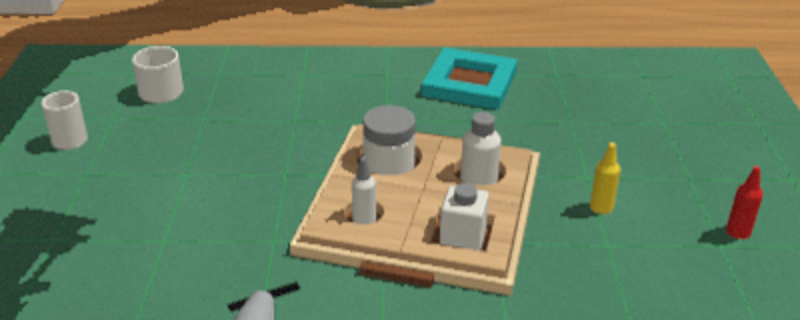

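All four containers stand upright in their own wells: jar (388,140), bottle (480,150), dropper (364,195), square bottle (465,215). They measure within 5 mm of the well centres, and the open pots at (158,75) and (65,118) have not moved. I hand the job in.

```bash
python3 -c "
from cell import env
print(env.sign_off())"
```

```text
the job is handed in; nothing more can be done
None
```

I put the four closed containers upright in their own wells, left both open pots where they were, and handed the job in at about 32 s of robot time; no verdict came back.

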